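# Brace the free-spinning rotor, tighten its clamp knob, park the brace

## Task

The rotor of the small sample spinner turns freely, so its clamp knob cannot be tightened until the rotor is held. Turn the rotor so that its arm lines up with the fixed rail on the spinner's base, set the saddle-shaped brace down fully over both arm and rail, and turn the wing knob clockwise to its stop so that it is tight. Then lift the brace off and leave it sitting squarely and fully down on the middle of the rail of its own stand, without disturbing the other things on the desk.

Things in the scene. Friction and masses are not known exactly. Their poses are not given: they have to be found in the camera images.
- spinner_dock (a point): Point on the fixed sample spinner where brace_roof rests when the brace is set over arm and rail: 70 mm from the rotor's vertical axis, 42 mm above the desk, level with the flat tops of both. Its +x axis points level to the rotor axis. The fixed rail is an upright steel bar 10 mm wide, 66 to 110 mm from the axis on the line through this point, with its top 42 mm above the desk.
- rotor (a joint): Angle of the rotor about its vertical axis, rad: 0 when its arm lines up with the fixed rail, positive counter-clockwise seen from above, no stops. It spins almost freely (0.006 N m) and stays where it is left; pushing the arm turns it, and so does turning the clamp knob while the rotor is not braced.
- clamp_knob (a joint): Turn of the clamp knob relative to the rotor, rad: about 0 is loose, grows clockwise seen from above, hard stop (tight) at 1.35. It needs 0.08 N m relative to the rotor, so it only turns relative to the rotor while the rotor is held. It stays where it is left.
- knob_grip (a point): Centre of the black wing of the clamp knob, an upright bar 36 mm long (along this point's x axis), 10 mm thick (y) and 28 mm high, on a tall stem on the rotor axis; centre 102 mm above the desk, top at 116 mm. It turns with the knob. A brace in place on the spinner reaches up to 76 mm above the desk.
- brace_grip (a point): Centre of the black upright grip plate of the loose brace: 46 mm long (x), 10 mm thick (y), 28 mm high. The brace weighs about 0.2 kg, is 80 mm long, 29 mm wide, 46 mm high, the same end for end, and starts standing on the desk. This point is 32 mm above its underside and 14 mm above the top of the steel channel under the plate.
- brace_roof (a point): Middle of the underside of the brace's channel roof, 20 mm below brace_grip and 12 mm above the underside of the brace; same axes as brace_grip. The steel channel runs along x, open below and at both ends: 14 mm wide inside, 12 mm deep, lips flared to 22 mm at the mouth. This face rests on the bars.
- stand_seat (a point): Middle of the flat top of the rail of the brace's stand, 50 mm above the desk: an upright steel bar 10 mm wide (y) and 90 mm long (along this point's x axis) on a fixed grey foot 110 x 60 x 10 mm. The brace parks astride it with brace_roof on this point, either way round.
- spinner: The fixed sample spinner; origin on the rotor axis at desk height, its rail on the -x side. Grey base plate 176 x 100 x 12 mm, reaching 55 mm to +x and 121 mm to -x; aluminium rotor disc 84 mm across, its top 28 mm above the desk.
- rotor_arm_end (a point): Outer end, top edge, of the rotor's one steel radial arm: 58 mm from the axis, 42 mm above the desk. The arm is 10 mm wide, runs in to the hub (28 mm across) and stands 14 mm above the disc. It turns with the rotor.
- petri_dish: Bystander: clear round dish, 60 mm across, 14 mm high; origin under its centre.
- screw_tin: Bystander: round tin, 50 mm across, 18 mm high; origin under its centre.
- marker: Bystander: marker pen lying along its y axis, 17 x 135 x 16 mm; origin under its centre.
- remote: Bystander: flat black remote control, 88 x 40 x 7 mm; origin under its centre.
- brace: The brace as a whole; origin in the middle of its underside, 32 mm below brace_grip; same axes.

How it is judged:
By the outcome, as a careful person would: the job done as asked, in the order asked, and still so for the second after the job is handed in, with the robot touching nothing.
It also fails if it takes over 67 s, if anything falls off the work surface, if the arm or the gripper's body presses on something with over 40 N, if the wrist force passes 120 N, or if a joint passes its speed limit or range.

## Robot

A 7-joint arm with a two-finger parallel gripper is mounted at the origin on a cart in front of the work surface, level with it; the furniture and walls round the work are solid. World frame = base frame: x ahead of the robot, y to its left, z up, the work surface at z = 0. Lengths are in mm, angles in rad, forces in N, time in s.
With the tool pointing down it reaches from about 400 to 850 mm from the base axis. Payload 10.4 kg.
Tool frame: the origin (TCP) lies midway between the tips of the shut fingers; the grasp point (between the pads) lies 19 mm behind it; y points along the fingers, z is the direction in which the jaws open and shut, and the axes are right-handed (so a half turn about y gives the same grasp; the last joint's range is limited). The gripper opens to 85 mm and grips with 20 to 120 N. Pads are 22 mm wide; open, the fingers measure 114 mm over their backs; the gripper's body (76 mm by 85 mm) begins 54 mm behind the grasp point. The pads swing forward as they close: fully open they stand 13 mm farther back than shut.
Start: joints at [-1.267, 0.332, -0.065, 1.46, 0.022, 1.35, -0.088], TCP at [200.621, 591.95, 209.138] pointing down, gripper open.
Joint ranges: [-2.6, 2.6], [-0.5, 2.12], [-1.47, 1.34], [0.16, 2.42], [-1.27, 4.41], [0.06, 2.06], [-2.6, 2.6]. Speed limits (rad/s): [2.22, 2.22, 2.79, 2.79, 3.14, 3.14, 3.14].

## Interface

Orientations are given as a rotation vector (axis times angle).
In Python, from bench import * gives the robot as it stands.
- The arm moves only by the shell command python3 -m crank 'ROWS' [OPENING] [FORCE]. ROWS is a JSON object of lists of equal length, an entry for each row: "linear": the shift along the tool's x, y, z in cm, a list of three; "yaw": the turn about the tool's y in degrees. A call has 1 to 20 rows; each row is the pose to reach, as a shift and turn from the pose measured when the call began, along the tool's axes at that moment; what a row does not reach only later rows make up. A row lasts 1/8 s, in which the tool goes at most 62.5 mm and 10.7 degrees, less where a joint would pass 70% of its speed; a pose out of reach is approached as far as the arm can. A call with a gripper value outside its range is refused whole. OPENING is the opening, from -1 (shut) to 1 (fully open), set as the call begins (- or left out, the last holds). The fingers move at their own pace and stop on an object; FORCE is the grip in N (left out, the last holds). Time passes only in rows, so rows that repeat a pose let the fingers close. It gives the time, the measured TCP pose, the force and the opening at its end, in the units of the state.
- get_obs(): the state, without advancing time (a new reading comes with each control period).
- camera(name): name is "scene" or "top" or "wrist"; returns the picture (400x640x3 uint8, red, green, blue); there is no depth.
- calibration(name): a dict with "vertical_fov" (degrees; the focal length in pixels is half the picture's height over the tangent of half this angle, whatever the lens; pixels are square), "cx", "cy" (the principal point, pixels), "origin" and "attitude" of the camera in the world. Camera axes: x right, y down, z forward; pixel columns grow to the right and rows downward; lengths in mm; the calibration is good to about 2 mm. A picture is of the moment at which its call begins: read the wrist's pose just before it. calibration takes no time and is no camera call; for the wrist camera it gives the pose at the moment of the call.
- close_job(): hands the job in, once; it reports no verdict.
The state is a dict: "t": time; "joints": joint angles; "joint_velocities": joint speeds; "joint_torque": joint torques, N m; "tool_pos": TCP position; "eef_rot": TCP orientation; "ft_force": force on the tool from outside, world axes, zero at the start; "moment": the same for the moment, N m; "gripper_width": finger opening in mm.
Only numpy, scipy, OpenCV 4.12 (cv2) and the standard library are available. Lean on these libraries where they do the work, as an engineer would, in place of code of your own. Each camera call takes 0.05 s, during which the arm holds its last target.

## Working session

There is one attempt and no reset: what is moved stays moved. The work goes in short steps, Python scripts to look and compute and a shell command to move; the robot and the scene stay as the last step left them, time stands still between calls to the robot, and variables do not carry over. Pictures are saved under pics/ and viewed, and the job is handed in when it is done.

```bash
ls; mkdir -p pics
python3 - <<'E'
from bench import *
import cv2
o=get_obs();print(o)
for n in ["scene","top","wrist"]:
    c=calibration(n);print(n,c)
    im=camera(n);cv2.imwrite(f"pics/a_{n}.png",im[:,:,::-1])
E
```

```text
pics
{'t': 0.0, 'joints': array([-1.26656557,  0.33284557, -0.06469538,  1.46091561,  0.02161927,
        1.34990211, -0.08850861]), 'joint_velocities': array([-1.20757839e-03, -3.82063893e-06, -5.60882900e-04, -5.88678265e-04,
       -2.02930941e-04,  1.25209325e-04, -1.69979168e-03]), 'joint_torque': array([-1.44390438e-04, -6.25446367e+01,  4.92179347e-02, -3.91594255e+01,
        1.62663928e-02,  1.00043637e-02, -1.85825243e-06]), 'tool_pos': array([200.54046904, 591.53692804, 208.34464804]), 'eef_rot': array([-1.55690711,  0.25663531, -0.256414  ]), 'ft_force': array([ 0.331774  , -0.11839254, -0.38950459]), 'moment': array([-0.00043488, -0.03592654,  0.0303779 ]), 'gripper_width': 85.27376015098125}
scene {'vertical_fov': 42.68479415938978, 'cx': 320.16938228388017, 'cy': 195.60845246197826, 'origin': array([-100.87986242, -587.77280602,  861.80179416]), 'attitude': array([-2.12627822,  0.85705613, -0.38048905])}
top {'vertical_fov': 53.94013181360648, 'cx': 312.6774556950844, 'cy': 199.8996508693401, 'origin': array([ 483.19415162,   72.98234993, 1219.6989653 ]), 'attitude': array([-2.17722961,  2.20145695, -0.0256947 ])}
wrist {'vertical_fov': 63.40892424871096, 'cx': 318.9856766996254, 'cy': 204.5354371738889, 'origin': array([126.85509386, 618.37469767, 373.8451382 ]), 'attitude': array([2.3378778 , 1.67736551, 0.26201159])}
```

View pics/a_scene.png

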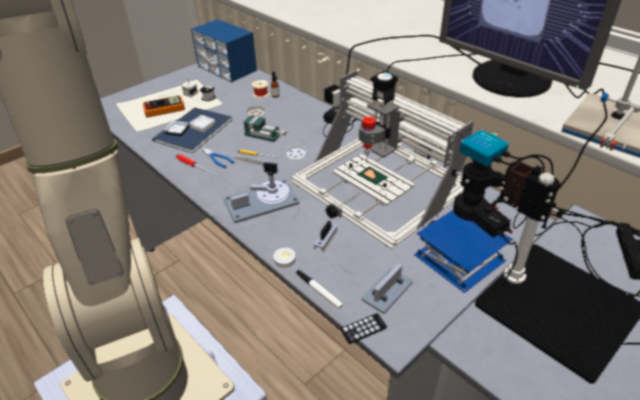

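View pics/a_top.png

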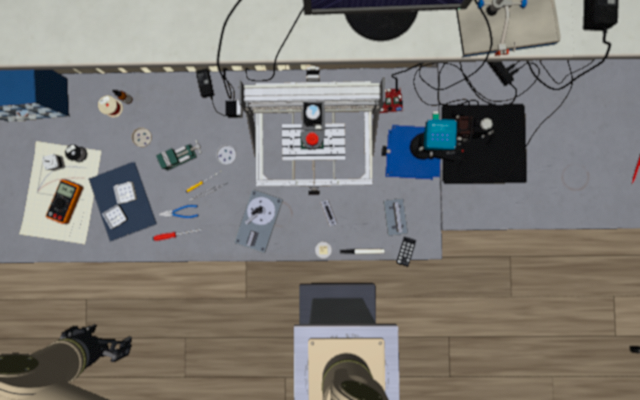

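View pics/a_wrist.png

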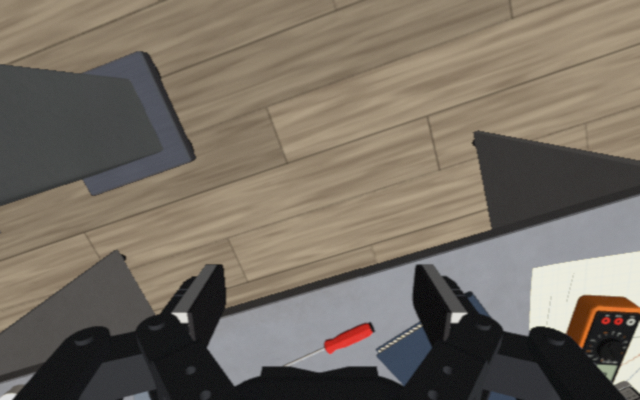

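Run:
```python
import cv2
t=cv2.imread("pics/a_top.png");s=cv2.imread("pics/a_scene.png")
cv2.imwrite("pics/b_top.png",cv2.resize(t[170:280,220:430],None,fx=3.8,fy=3.8,interpolation=cv2.INTER_CUBIC))
cv2.imwrite("pics/b_scene.png",cv2.resize(s[150:350,210:420],None,fx=3,fy=3,interpolation=cv2.INTER_CUBIC)[:600])
```

```text
(no output)
```

View pics/b_top.png

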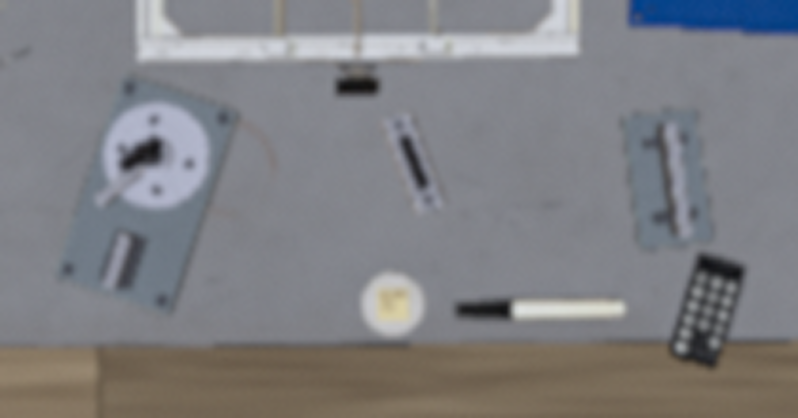

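View pics/b_scene.png

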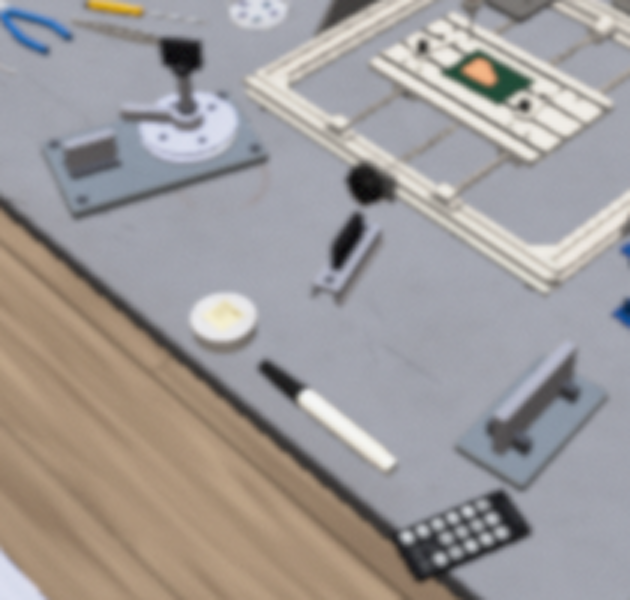

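```bash
cat > h.py <<'E'
from bench import *
import numpy as np, cv2
from scipy.spatial.transform import Rotation as R
def K(c): 
    f=200/np.tan(np.radians(c["vertical_fov"]/2)); return f,c["cx"],c["cy"]
def ray(c,u,v):
    f,cx,cy=K(c); d=R.from_rotvec(c["attitude"]).apply([(u-cx)/f,(v-cy)/f,1.]); return np.array(c["origin"]),d
def onz(c,u,v,z):
    o,d=ray(c,u,v); return o+d*(z-o[2])/d[2]
def tri(c1,p1,c2,p2):
    o1,d1=ray(c1,*p1);o2,d2=ray(c2,*p2)
    s=np.linalg.lstsq(np.c_[d1,-d2],o2-o1,rcond=None)[0]
    a=o1+s[0]*d1;b=o2+s[1]*d2; return (a+b)/2,np.linalg.norm(a-b)
def proj(c,P):
    f,cx,cy=K(c);q=R.from_rotvec(c["attitude"]).inv().apply(np.array(P,float)-c["origin"]);q=np.atleast_2d(q)
    return np.c_[cx+f*q[:,0]/q[:,2],cy+f*q[:,1]/q[:,2]]
def pose():
    o=get_obs();return o["tool_pos"],R.from_rotvec(o["eef_rot"])
def goto(P,zdir=None):
    """linear cm in tool axes to TCP target P; yaw deg so the tool z (jaw) heads at world angle zdir deg (mod 180)"""
    p,r=pose();l=r.inv().apply(np.array(P,float)-p)/10
    y=None
    M=r.as_matrix()
    if zdir is not None:
        cur=np.degrees(np.arctan2(M[1,2],M[0,2])); d=cur-zdir; y=(d+90)%180-90
    return np.round(l,2),y,np.round(M,3).tolist()
def snap(n,name,crop=None,s=1):
    c=calibration(n);im=camera(n)[:,:,::-1].copy();cv2.imwrite(f"pics/{name}_full.png",im)
    np.save(f"pics/{name}.npy",c,allow_pickle=True)
    return c,im
E
python3 - <<'E'
from h import *
ct=calibration("top");cs=calibration("scene")
T=lambda x,y:(x/3.8+220,y/3.8+170); S=lambda x,y:(x/3+210,y/3+150)
for n,a,b in [("knob",(146,152),(181,55)),("armend",(102,200),(126,112)),("bracegrip",(413,160),(348,240)),("dish",(392,303),(224,315)),("cncknob",(357,85),(368,184)),("stand",(676,180),(535,395)),("remote",(706,310),(465,535))]:
    print(n,tri(ct,T(*a),cs,S(*b)),)
for n,a,z in [("knob",(146,152),116),("disc",(157,156),28),("armend",(102,200),42),("rail a",(128,236),42),("rail b",(110,288),42),("br a",(397,120),18),("br b",(428,207),18),("st a",(668,125),50),("st b",(683,235),50),
 ("pl1",(130,78),12),("pl2",(240,115),12),("pl3",(172,310),12),("pl4",(60,278),12)]:
    print(n,onz(ct,*T(*a),z).round(1))
print(goto([480,0,200]))
E
```

```text
knob (array([505.03050156, 250.74843055, 100.91785803]), np.float64(0.43535303218495863))
armend (array([470.31195932, 295.10241674,  34.48878664]), np.float64(4.095512526714496))
bracegrip (array([498.95342372,  47.83349361,  30.85716563]), np.float64(2.90975093904202))
dish (array([385.01159093,  65.61945396,  16.54305865]), np.float64(3.543896437341639))
cncknob (array([560.85327576,  90.7365313 ,  23.87289564]), np.float64(6.148191350104725))
stand (array([ 480.8079165 , -159.49405386,   34.27283562]), np.float64(2.8931468117006673))
remote (array([ 376.65160931, -188.85717465,    1.97821444]), np.float64(5.879878317413915))
knob [504.9 248.2 116. ]
disc [503.3 253.4  28. ]
armend [468.8 295.   42. ]
rail a [440.2 274.5  42. ]
rail b [399.5 288.9  42. ]
br a [530.4  61.   18. ]
br b [460.2  37.   18. ]
st a [ 522.8 -150.    50. ]
st b [ 437.  -159.9   50. ]
pl1 [567.2 277.5  12. ]
pl2 [536.1 188.1  12. ]
pl3 [379.2 244.3  12. ]
pl4 [405.8 335.   12. ]
(array([ 45.46,   0.9 , -47.06]), None, [[0.947, -0.0, 0.321], [-0.321, -0.001, 0.947], [0.0, -1.0, -0.001]])
```

Run:
```python
from h import *
print(goto([529,245,210],71)[:2])
c=calibration("wrist");print(R.from_rotvec(c["attitude"]).as_matrix().round(3))
```

```text
(array([ 42.23,  -0.12, -22.29]), np.float64(0.2774784217838544))
[[ 0.32   0.902  0.289]
 [ 0.947 -0.305 -0.098]
 [-0.     0.306 -0.952]]
```

```bash
python3 -m crank '{"linear":[[6,0,-3],[12,0,-6],[18,0,-10],[24,0,-13],[30,0,-16],[36,0,-19],[39,0,-21.5],[39,0,-21.5],[39,0,-21.5]],"yaw":[0,0,0,0,0,0,0,0,0]}'
python3 - <<'E'
from h import *
print(get_obs()["tool_pos"])
snap("wrist","c1")
E
```

```text
t: 1.27
tool_pos: [500.8, 262.8, 208.5]
eef_rot: [-1.557, 0.258, -0.257]
ft_force: [-0.8, -0.4, -0.2]
gripper_width: 85.2
[500.75684044 262.7570481  208.51539489]
```

View pics/c1_full.png

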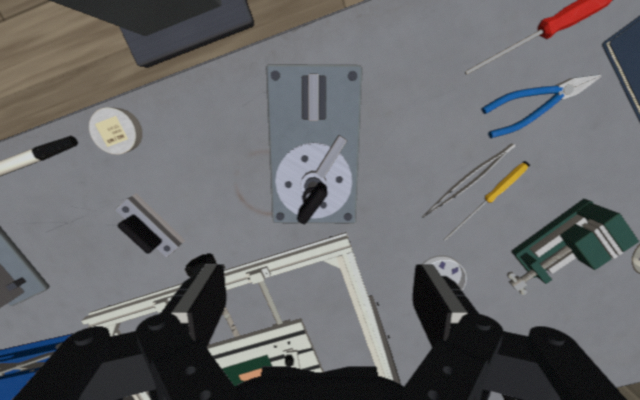

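The wrist view shows the spinner centred at about (314,140), with its rail at (314,97), disc at (313,180), arm tip near (342,140) and black wing at (313,203). The brace is at (147,228). I'll zoom in on both.

Run:
```python
import cv2
s=cv2.imread("pics/c1_full.png")
a=cv2.resize(s[60:230,255:375],None,fx=3.5,fy=3.5,interpolation=cv2.INTER_CUBIC)
b=cv2.resize(s[185:265,105:190],None,fx=4.5,fy=4.5,interpolation=cv2.INTER_CUBIC)
b=cv2.copyMakeBorder(b,0,a.shape[0]-b.shape[0],0,0,cv2.BORDER_CONSTANT)
cv2.imwrite("pics/c1z.png",cv2.hconcat([a,b]));print(a.shape,b.shape)
g=cv2.cvtColor(s,cv2.COLOR_BGR2GRAY)
# dark wing / grip masks
for n,(x0,y0,x1,y1) in {"wing":(285,170,345,235),"grip":(110,205,185,262)}.items():
    m=(g[y0:y1,x0:x1]<45).astype('uint8')*255
    cs,_=cv2.findContours(m,0,2);c=max(cs,key=cv2.contourArea)
    print(n,cv2.minAreaRect(c+[x0,y0]),cv2.contourArea(c))
```

```text
(595, 420, 3) (595, 382, 3)
wing ((310.5000305175781, 202.00001525878906), (19.677398681640625, 44.274147033691406), 26.56505012512207) 569.5
grip ((139.54299926757812, 232.90272521972656), (42.37838363647461, 19.44024085998535), 42.273685455322266) 732.5
```

View pics/c1z.png

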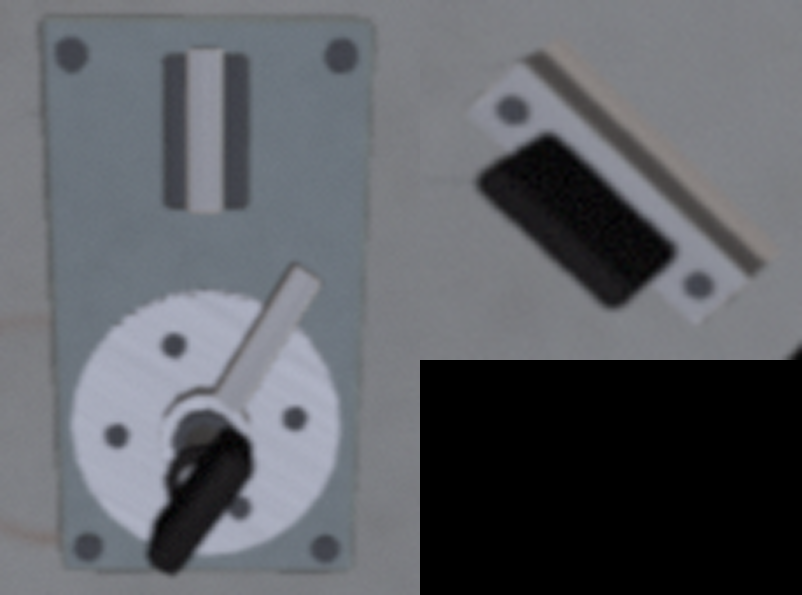

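Run:
```python
from h import *
c=np.load("pics/c1.npy",allow_pickle=True).item()
A=lambda x,y:(x/3.5+255,y/3.5+60); B=lambda x,y:((x-420)/4.5+105,y/4.5+185)
P=lambda f,x,y,z:onz(c,*f(x,y),z)
az=lambda v:np.degrees(np.arctan2(v[1],v[0]))
ra=P(A,205,47,42);rb=P(A,205,212.5,42);print("rail out/in",ra,rb,np.linalg.norm(ra-rb),"az out",az(ra-rb))
d=P(A,206,422,28);print("disc",d, "dist to rail ends",np.linalg.norm((ra-d)[:2]),np.linalg.norm((rb-d)[:2]),az(ra-d))
l=P(A,72,422,28);r=P(A,340,422,28);print("dia",np.linalg.norm(l-r))
ae=P(A,308,272,42);print("armend",ae,np.linalg.norm((ae-d)[:2]),az(ae-d))
s1=P(B,513,110,18);s2=P(B,698,285,18);print("brace",(s1+s2)/2,az(s1-s2))
cor=[P(B,*q,18) for q in [(523,60),(470,110),(697,324),(755,270)]]
print("corners",np.mean(cor,0),np.linalg.norm(cor[0]-cor[3]),az(cor[0]-cor[3]),az(cor[1]-cor[2]))
s=cv2.imread("pics/c1_full.png");g=cv2.cvtColor(s,cv2.COLOR_BGR2GRAY)
m=((g<45)*255).astype('uint8');k=np.zeros_like(m);k[170:235,285:345]=m[170:235,285:345]
ct=max(cv2.findContours(k,0,2)[0],key=cv2.contourArea)
h=cv2.approxPolyDP(cv2.convexHull(ct),1.5,True)[:,0];print(h.tolist())
for i in range(len(h)):
    p,q=onz(c,*h[i],116),onz(c,*h[(i+1)%len(h)],116);print(np.linalg.norm(p-q).round(1),az(q-p).round(1),p.round(1))
print(c["origin"], proj(c,[d[0],d[1],116]))
```

```text
rail out/in [401.97964685 292.52048012  42.        ] [443.29085171 278.26702144  42.        ] 43.70099233691444 az out 160.96421097746472
disc [504.21361954 257.3353253   28.        ] dist to rail ends 108.11928732280789 64.41831683001269 161.0084303243183
dia 83.93689737150719
armend [468.57810767 300.9825219   42.        ] 56.34684975714249 129.22972866129444
brace [498.75488948  49.63504009  18.        ] -159.39127604264226
corners [497.90019293  51.99778473  18.        ] 77.994928570718 -157.43389601562305 -159.58296627141493
[[320, 182], [325, 186], [325, 195], [321, 203], [305, 222], [299, 221], [298, 215], [306, 189]]
5.3 31.9 [487.4 269.9 116. ]
7.7 -18.4 [491.9 272.7 116. ]
7.7 -44.1 [499.2 270.3 116. ]
21.7 -57.4 [504.7 264.9 116. ]
5.2 -118.9 [516.4 246.6 116. ]
5.5 169.1 [513.9 242.1 116. ]
23.8 144.0 [508.6 243.1 116. ]
13.0 98.5 [489.3 257.1 116. ]
[427.21300937 289.57782137 373.99947015] [[312.22078932 205.23092887]]
```

Run:
```python
from h import *
print(goto([505,257,86],32)[:2])
```

```text
(array([ 0.7 , 12.25, -0.49]), np.float64(39.34806826288275))
```

```bash
python3 -m crank '{"linear":[[0.2,1,-0.1],[0.4,2,-0.3],[0.6,3,-0.4],[0.7,4,-0.5],[0.7,6,-0.5],[0.7,6,-0.5],[0.7,6,-0.5]],"yaw":[10,20,30,39,39,39,39]}'
python3 - <<'E'
from h import *
c,im=snap("wrist","c2")
d=im
for z in (88,116):
  q=proj(c,[505,257,z])[0];print(q)
cv2.circle(d,tuple(int(v) for v in q),2,(0,0,255),-1)
cv2.imwrite("pics/c2z.png",d)
print(goto([505,257,86],32)[:2])
E
```

```text
t: 2.2
tool_pos: [504.7, 258.2, 149.2]
eef_rot: [-1.426, 0.783, -0.782]
ft_force: [0.9, 0.4, 0.4]
gripper_width: 85.3
[316.80026911 214.60871413]
[316.53068428 228.79493613]
(array([ 0.08,  6.34, -0.05]), np.float64(0.42719680994036935))
```

View pics/c2z.png

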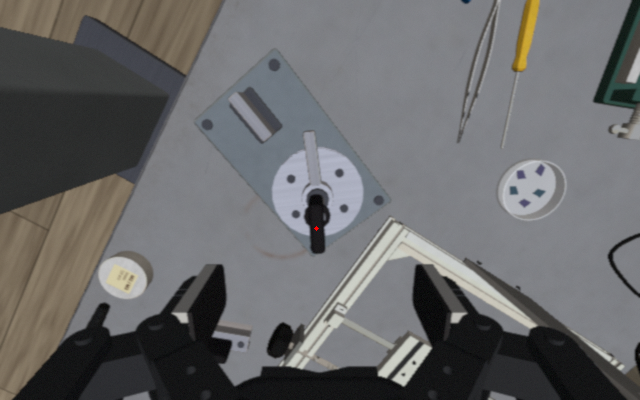

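```bash
python3 -m crank '{"linear":[[0.1,2,0],[0.1,4,0],[0.1,6,0],[0.1,6.3,0],[0.1,6.3,0],[0.1,6.3,0]],"yaw":[0,0,0,0,0,0]}' && python3 -m crank '{"linear":[[0,0,0],[0,0,0],[0,0,0],[0,0,0],[0,0,0],[0,0,0]],"yaw":[0,0,0,0,0,0]}' -1 40
python3 - <<'E'
from h import *
c,im=snap("wrist","c3")
print(goto([505,257,86],64)[:2])
E
```

```text
t: 3.0
tool_pos: [506.1, 257.5, 87.5]
eef_rot: [-1.424, 0.782, -0.783]
ft_force: [0.3, 0.3, 1.0]
gripper_width: 85.7
t: 3.75
tool_pos: [504.6, 256.7, 87.5]
eef_rot: [-1.427, 0.785, -0.782]
ft_force: [-9.5, -3.9, 8.0]
gripper_width: 8.3
(array([0.  , 0.16, 0.05]), np.float64(-31.57956887598879))
```

View pics/c3_full.png

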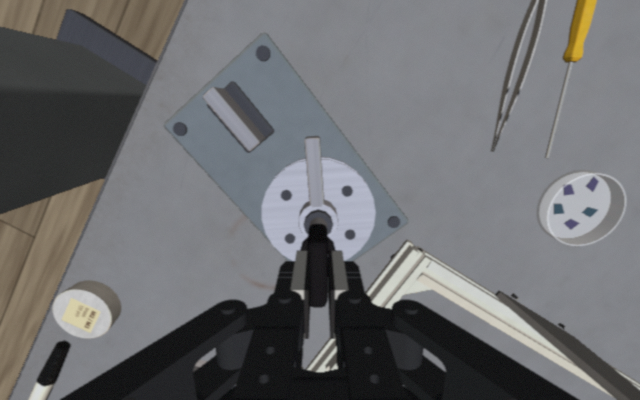

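```bash
python3 -m crank '{"linear":[[0,0,0],[0,0,0],[0,0,0],[0,0,0],[0,0,0],[0,0,0],[0,0,0]],"yaw":[-6,-12,-18,-24,-30,-32,-32]}'
python3 - <<'E'
from h import *
c,im=snap("wrist","c4")
cv2.imwrite("pics/c4z.png",cv2.resize(im[20:270,200:430],None,fx=2.4,fy=2.4,interpolation=cv2.INTER_CUBIC))
E
```

```text
t: 4.68
tool_pos: [503.6, 255.8, 87.6]
eef_rot: [-1.545, 0.353, -0.347]
ft_force: [-6.3, -4.1, 7.2]
gripper_width: 8.5
```

View pics/c4z.png

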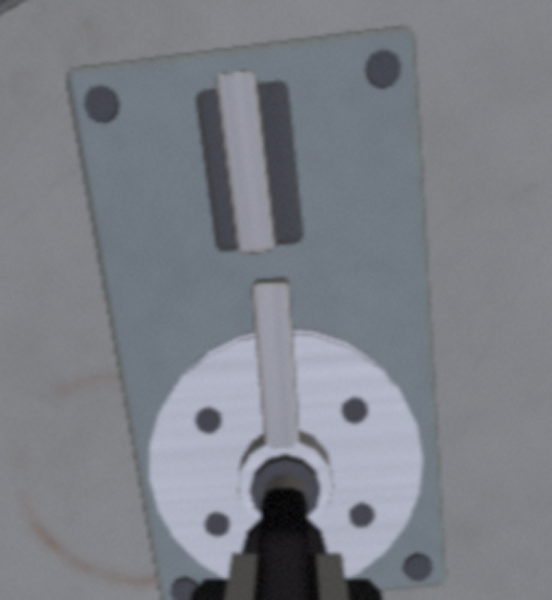

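Run:
```python
from h import *
c=np.load("pics/c4.npy",allow_pickle=True).item()
P=lambda x,y,z=42:onz(c,x/2.4+200,y/2.4+20,z)
az=lambda v:np.degrees(np.arctan2(v[1],v[0]))
a,b,e,f=P(237,72),P(257,251),P(271,283),P(282,445)
print(a,b,e,f);print(az(a-b),az(e-f),az(a-e),np.linalg.norm(a-b),np.linalg.norm(b-e))
u=(b-a)/np.linalg.norm(b-a);n=np.array([-u[1],u[0],0])
print("lateral of arm pts rel. rail line",n@(e-a),n@(f-a),"axis est",a+u*110,b+u*66,e+58*(f-e)/np.linalg.norm(f-e))
```

```text
[402.11461842 292.64922102  42.        ] [442.98779377 278.08735287  42.        ] [452.08737282 277.79387778  42.        ] [494.43361244 260.76106427  42.        ]
160.39056429787703 158.08866238333536 163.44442616917317 43.38968157650169 9.104310323670056
lateral of arm pts rel. rail line 2.7774255791540448 0.9441598796908472 axis est [505.73486003 255.73248325  42.        ] [505.15993874 255.9373102   42.        ] [505.89759372 256.14993807  42.        ]
```

```bash
python3 -m crank '{"linear":[[0,0,0],[0,0,0],[0,0,0]],"yaw":[-2.5,-2.7,-2.7]}'
python3 - <<'E'
from h import *
c,im=snap("wrist","c5")
cv2.imwrite("pics/c5z.png",cv2.resize(im[20:270,200:430],None,fx=2.4,fy=2.4,interpolation=cv2.INTER_CUBIC))
E
```

```text
t: 5.1
tool_pos: [503.3, 255.6, 87.6]
eef_rot: [-1.551, 0.318, -0.31]
ft_force: [-3.7, -2.8, 5.4]
gripper_width: 8.4
```

View pics/c5z.png

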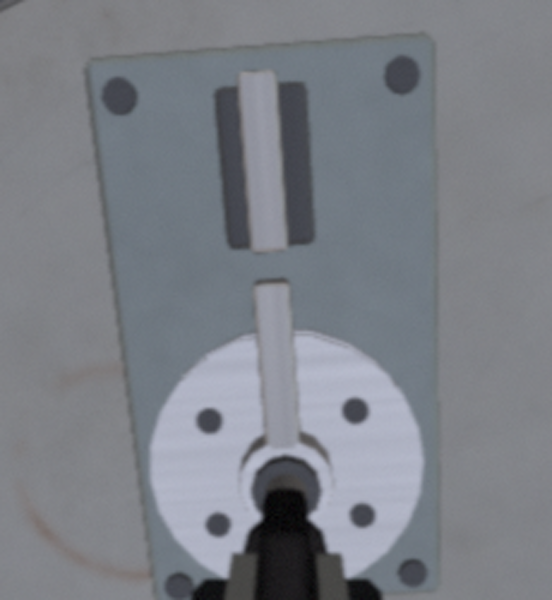

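```bash
python3 -m crank '{"linear":[[0,0,0],[0,0,0],[0,0,0],[0,0,0],[0,-1,0],[0,-3,0],[0,-5,0],[0,-6.5,0],[0,-6.5,0]],"yaw":[0,0,0,0,0,0,0,0,0]}' 1 40;  python3 - <<'E'
from h import *
snap("wrist","c6")
print(goto([490,47,150],110)[:2])
E
```

```text
t: 6.28
tool_pos: [504.3, 256.1, 154.0]
eef_rot: [-1.549, 0.317, -0.312]
ft_force: [0.9, 0.2, -0.6]
gripper_width: 85.4
(array([  6.87,   0.33, -19.77]), np.float64(-42.93527022844452))
```

View pics/c6_full.png

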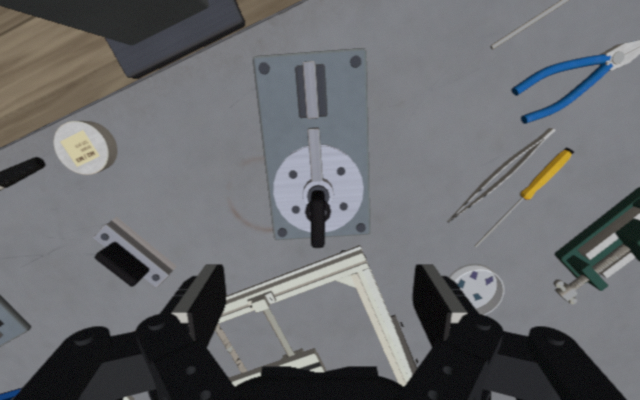

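```bash
python3 -m crank '{"linear":[[1.5,0,-4.5],[3,0,-9],[4.5,0,-13.5],[6,0,-18],[6.9,0,-19.8],[6.9,0,-19.8],[6.9,0,-19.8]],"yaw":[-9,-18,-27,-36,-43,-43,-43]}';  python3 - <<'E'
from h import *
print(get_obs()["joints"])
c,im=snap("wrist","c7")
cv2.imwrite("pics/c7z.png",cv2.resize(im[150:300,220:420],None,fx=4,fy=4,interpolation=cv2.INTER_CUBIC))
print(goto([490,47,150],110)[:2])
E
```

```text
t: 7.2
tool_pos: [489.9, 47.8, 152.8]
eef_rot: [-1.554, -0.269, 0.278]
ft_force: [-0.6, 0.1, 0.8]
gripper_width: 85.4
[-0.44662514  0.07938739  0.26969606  1.88756084 -0.0222002   1.18322911
  1.75043234]
(array([-0.03,  0.29, -0.1 ]), np.float64(0.045161422497997705))
```

View pics/c7z.png

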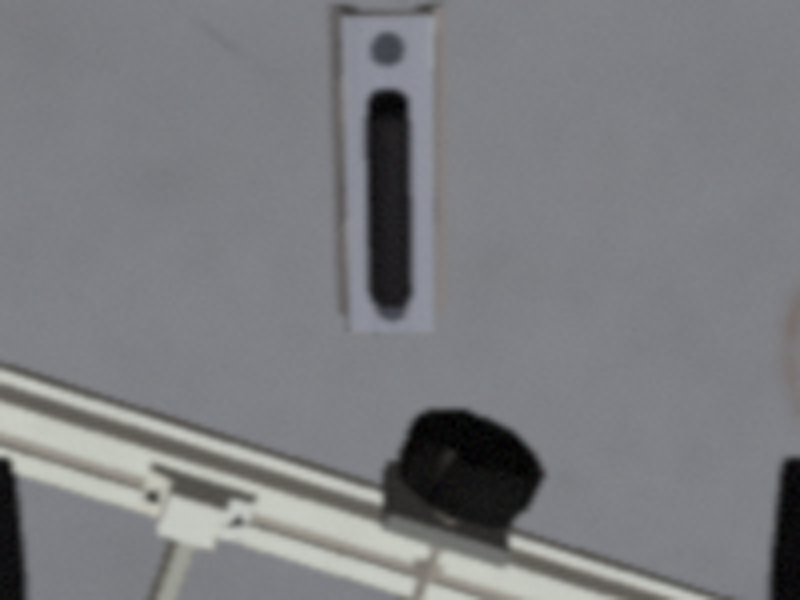

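View pics/c7_full.png

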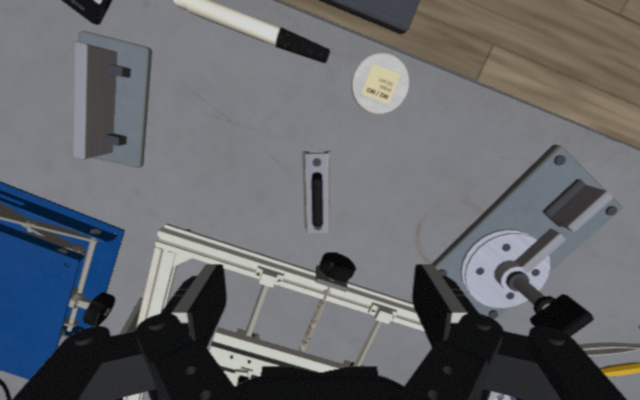

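Run:
```python
from h import *
c=np.load("pics/c7.npy",allow_pickle=True).item()
P=lambda x,y,z:onz(c,x/4+220,y/4+150,z)
az=lambda v:np.degrees(np.arctan2(v[1],v[0]))
a,b=P(389,15,18),P(391,331,18);print((a+b)/2,np.linalg.norm(a-b),az(b-a))
a,b=P(387,100,46),P(390,308,46);print((a+b)/2,np.linalg.norm(a-b),az(b-a))
# lateral mid-edge lines
a,b=P(341,15,18),P(350,331,18);d,e=P(435,15,18),P(434,331,18);print(az(b-a),az(e-d),np.mean([a,b,d,e],0))
print(goto([499,50.5,21],111)[:2])
```

```text
[497.76996212  50.7491335   18.        ] 79.02496934215569 20.29321662167134
[496.35667201  49.98985928  46.        ] 47.848724144318595 20.714461130040537
20.92527102799446 20.36039731031708 [497.76674127  50.7580549   18.        ]
(array([ 1.01, 13.18, -0.08]), np.float64(-0.9548385775020023))
```

```bash
python3 -m crank '{"linear":[[0.4,3,0],[0.8,6,0],[0.9,9,0],[0.9,12,0],[0.9,13.1,0],[0.9,13.1,0],[0.9,13.1,0]],"yaw":[-0.5,-0.5,-0.5,-0.5,-0.5,-0.5,-0.5]}'
python3 - <<'E'
from h import *
print(goto([498,50.5,22],110.5)[:2])
c,im=snap("wrist","c8")
E
```

```text
t: 8.12
tool_pos: [498.5, 51.2, 22.9]
eef_rot: [-1.553, -0.278, 0.285]
ft_force: [-0.2, -0.5, -0.4]
gripper_width: 85.5
(array([-0.07,  0.09, -0.05]), np.float64(0.04589700242668471))
```

View pics/c8_full.png

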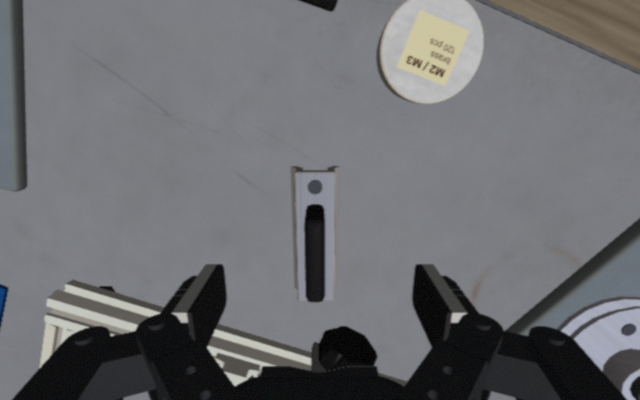

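```bash
python3 -m crank '{"linear":[[0,0,0],[0,0,0],[0,0,0],[0,0,0],[0,0,0],[0,0,0]],"yaw":[0,0,0,0,0,0]}' -1 60
python3 - <<'E'
from h import *
c,im=snap("wrist","c9")
E
```

```text
t: 8.93
tool_pos: [498.7, 51.1, 23.1]
eef_rot: [-1.553, -0.278, 0.284]
ft_force: [-0.4, -0.3, 3.1]
gripper_width: 5.6
```

View pics/c9_full.png

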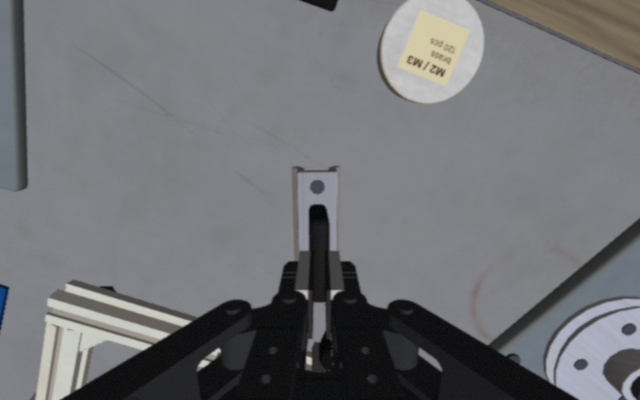

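Run:
```python
from h import *
p,r=pose();c=calibration("wrist")
for dy in(0,-10,-19,-30):
  print(dy,[proj(c,p+r.apply([x,dy,0]))[0].round(0).tolist() for x in(-11,0,11)])
print(proj(c,[[498,50.5,46],[498-21.5,50.5-8,46],[498+21.5,50.5+8,46]]).round(0).tolist())
```

```text
0 [[316.0, 227.0], [316.0, 246.0], [316.0, 263.0]]
-10 [[316.0, 235.0], [316.0, 254.0], [316.0, 272.0]]
-19 [[316.0, 242.0], [316.0, 262.0], [316.0, 281.0]]
-30 [[316.0, 252.0], [316.0, 273.0], [316.0, 293.0]]
[[316.0, 264.0], [316.0, 220.0], [316.0, 304.0]]
```

```bash
python3 -m crank '{"linear":[[0,-1,0],[0,-3,0],[0,-6,0],[0,-10,0],[0,-12.7,0],[0,-12.7,0],[0,-12.7,0]],"yaw":[0,0,0,0,0,0,0]}';python3 - <<'E'
from h import *
c,im=snap("wrist","c10")
print(goto([440,279,150],70.8)[:2])
E
```

```text
t: 9.85
tool_pos: [498.4, 51.2, 149.1]
eef_rot: [-1.553, -0.278, 0.285]
ft_force: [-0.7, 0.8, -2.2]
gripper_width: 5.0
(array([ 2.54, -0.12, 23.38]), np.float64(39.740193531515416))
```

View pics/c10_full.png

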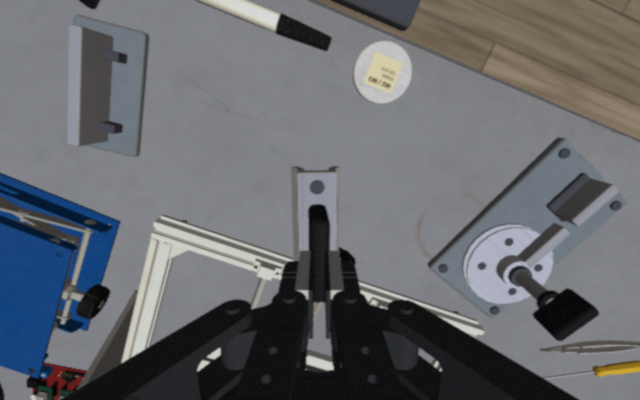

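```bash
python3 -m crank '{"linear":[[0.5,0,4],[1,0,9],[1.5,0,14],[2,0,19],[2.4,0,22.5],[2.5,0,23.4],[2.5,0,23.4],[2.5,0,23.4]],"yaw":[9,18,27,36,39.7,39.7,39.7,39.7]}' - 80;python3 - <<'E'
from h import *
c,im=snap("wrist","c11")
print(goto([439.8,279.3,53],70.8)[:2])
E
```

```text
t: 10.9
tool_pos: [440.0, 277.4, 148.3]
eef_rot: [-1.558, 0.268, -0.259]
ft_force: [-0.8, -0.8, -1.8]
gripper_width: 3.5
(array([-0.04,  9.55,  0.2 ]), np.float64(-0.05825476309681221))
```

View pics/c11_full.png

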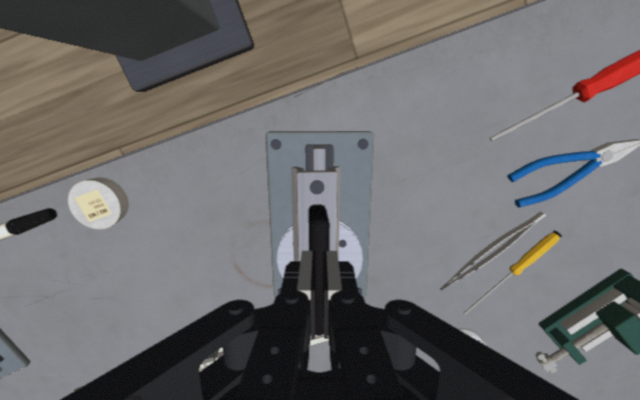

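Run:
```python
import cv2
s=cv2.imread("pics/c11_full.png")
cv2.imwrite("pics/c11z.png",cv2.resize(s[120:260,260:380],None,fx=4.2,fy=4.2,interpolation=cv2.INTER_CUBIC))
```

```text
(no output)
```

View pics/c11z.png

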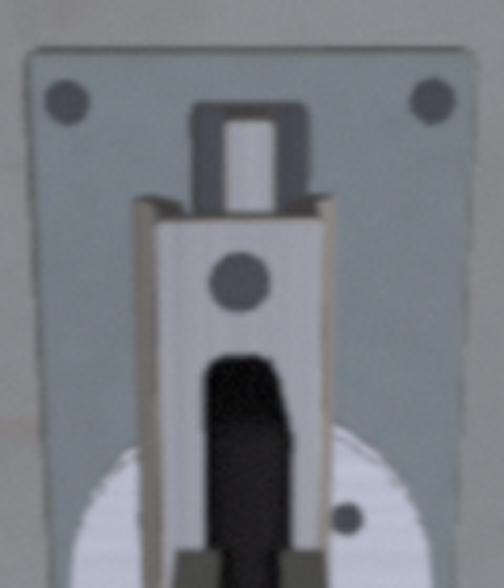

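Run:
```python
from h import *
c=np.load("pics/c11.npy",allow_pickle=True).item()
p,r=pose()
P=lambda x,y,z:r.inv().apply(onz(c,x/4.2+260,y/4.2+120,z)-p)
for n,q in [("rail out",(249.5,119,42)),("rail",(250.5,210,42)),("brace end",(240.5,221,143)),("screw",(240,281,143)),("brL",(155,221,143)),("brR",(326,221,143)),("brL2",(160,500,143)),("brR2",(330,500,143))]: print(n,P(*q).round(1))
az=161; print(r.as_matrix()[:,0])
```

```text
rail out [-40.4 106.7   2. ]
rail [-22.1 106.6   2.2]
brace end [-41.5   5.7   0.6]
screw [-33.6   5.7   0.6]
brL [-41.5   5.8 -10.3]
brR [-41.6   5.7  11.6]
brL2 [ -2.8   5.6 -10.4]
brR2 [-2.8  5.5 12.8]
[ 0.94402545 -0.3298406  -0.0045972 ]
```

```bash
python3 -m crank '{"linear":[[0.05,3,0.1],[0.08,6.3,0.13],[0.08,6.3,0.13],[0.08,6.3,0.13]],"yaw":[0,0,0,0]}' - 60;python3 - <<'E'
from h import *
c,im=snap("wrist","c12")
cv2.imwrite("pics/c12z.png",cv2.resize(im[120:260,260:380],None,fx=4.2,fy=4.2,interpolation=cv2.INTER_CUBIC))
E
```

```text
t: 11.45
tool_pos: [441.6, 278.3, 86.8]
eef_rot: [-1.557, 0.268, -0.261]
ft_force: [1.0, -0.6, -2.1]
gripper_width: 3.5
```

View pics/c12z.png

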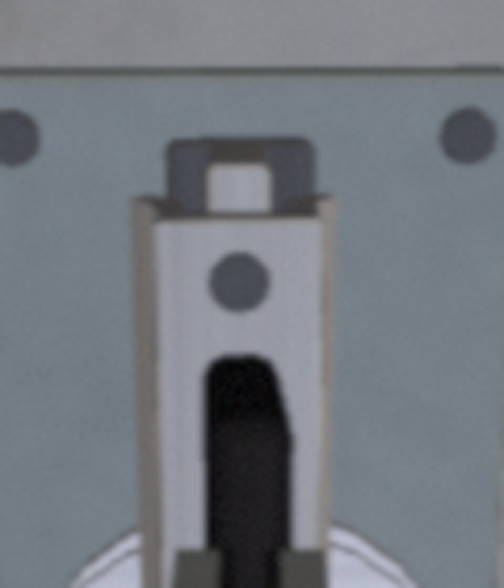

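Run:
```python
from h import *
c=np.load("pics/c12.npy",allow_pickle=True).item()
p,r=pose();zb=p[2]-23+18
P=lambda x,y,z:r.inv().apply(onz(c,x/4.2+260,y/4.2+120,z)-p)
for n,q in [("rail out",(239.5,163,42)),("rail",(239.5,210,42)),("brace end",(240.5,221,zb)),("screw",(240,281,zb))]: print(n,P(*q).round(1))
print(goto([441.6,278.3,53])[0])
```

```text
rail out [-42.3  45.2   0. ]
rail [-34.9  45.2   0. ]
brace end [-41.7   5.1   0.4]
screw [-33.8   5.1   0.3]
[-0.    3.41 -0.03]
```

```bash
python3 -m crank '{"linear":[[-0.05,1,-0.03],[-0.05,2,-0.03],[-0.05,2.5,-0.03],[-0.05,3,-0.03],[-0.05,3.4,-0.03],[-0.05,3.5,-0.03],[-0.05,3.5,-0.03]],"yaw":[0,0,0,0,0,0,0]}';python3 - <<'E'
from h import *
c,im=snap("wrist","c13")
cv2.imwrite("pics/c13z.png",cv2.resize(im[100:300,220:420],None,fx=3,fy=3,interpolation=cv2.INTER_CUBIC))
E
```

```text
t: 12.38
tool_pos: [441.6, 279.1, 53.0]
eef_rot: [-1.555, 0.266, -0.262]
ft_force: [-3.2, -0.6, 6.4]
gripper_width: 3.7
```

View pics/c13z.png

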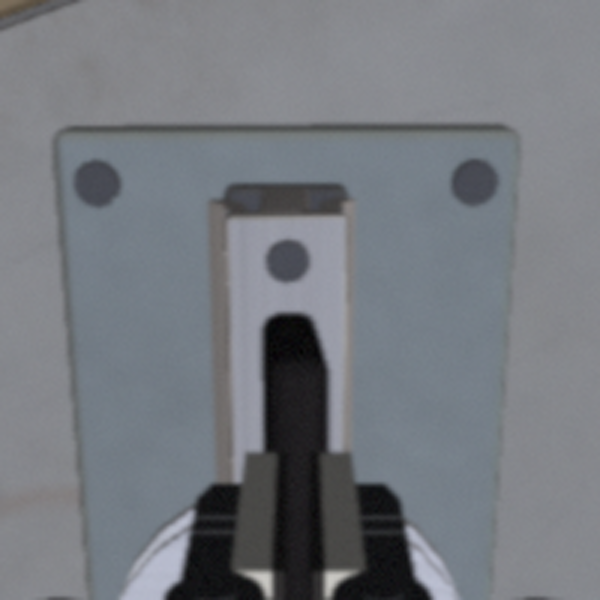

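```bash
python3 -m crank '{"linear":[[0,0,0],[0,0,0],[0,0,0],[0,0,0],[0,-2,0],[0,-6,0],[0,-9.5,0],[0,-9.5,0],[0,-9.5,0]],"yaw":[0,0,0,0,0,0,0,0,0]}' 1;python3 - <<'E'
from h import *
c,im=snap("wrist","c14")
print(goto([505,256.3,150],67)[:2])
E
```

```text
t: 13.55
tool_pos: [441.5, 278.9, 147.4]
eef_rot: [-1.555, 0.267, -0.261]
ft_force: [-0.8, -0.4, 0.0]
gripper_width: 85.3
(array([ 6.75, -0.32, -0.01]), np.float64(3.7183922767756883))
```

View pics/c14_full.png

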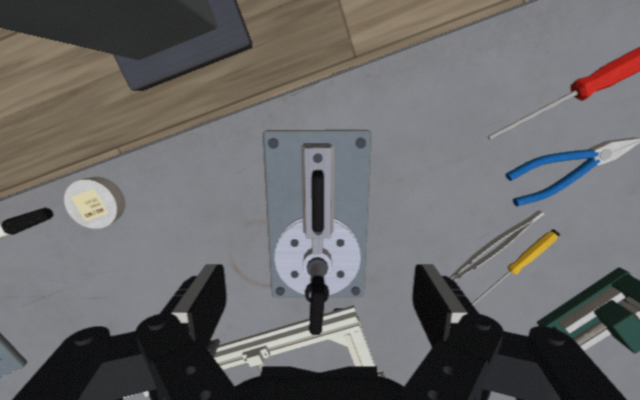

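```bash
python3 -m crank '{"linear":[[3,-0.3,0],[6,-0.3,0],[6.75,0,0],[6.75,2,0],[6.75,4,0],[6.75,6,0],[6.75,6.1,0],[6.75,6.1,0]],"yaw":[3.7,3.7,3.7,3.7,3.7,3.7,3.7,3.7]}';python3 - <<'E'
from h import *
c,im=snap("wrist","c15")
print(goto([505,256.3,86],67)[:2])
E
```

```text
t: 14.6
tool_pos: [504.5, 256.6, 86.0]
eef_rot: [-1.549, 0.318, -0.311]
ft_force: [1.0, -0.1, 1.3]
gripper_width: 85.3
(array([ 0.02,  0.04, -0.03]), np.float64(0.03069444248924924))
```

View pics/c15_full.png

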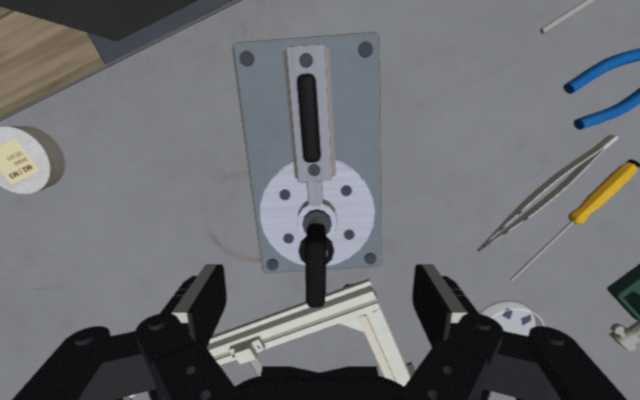

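```bash
python3 -m crank '{"linear":[[0,0,0],[0,0,0],[0,0,0],[0,0,0],[0,0,0],[0,0,0]],"yaw":[0,0,0,0,0,0]}' -1 60; python3 -m crank '{"linear":[[0,0,0],[0,0,0],[0,0,0],[0,0,0],[0,0,0],[0,0,0],[0,0,0],[0,0,0],[0,0,0],[0,0,0],[0,0,0],[0,0,0],[0,0,0],[0,0,0]],"yaw":[5,10,15,20,25,30,35,40,45,50,55,60,65,65]}';python3 - <<'E'
from h import *
c,im=snap("wrist","c16")
o=get_obs();print(o["ft_force"],o["moment"],o["joints"])
print(goto([505,256.3,86],67)[:2])
E
```

```text
t: 15.4
tool_pos: [504.5, 255.3, 86.7]
eef_rot: [-1.551, 0.319, -0.312]
ft_force: [-5.0, -4.4, 8.2]
gripper_width: 7.7
t: 17.15
tool_pos: [504.8, 255.4, 86.8]
eef_rot: [-1.23, 1.186, -1.183]
ft_force: [1.9, 0.6, 0.6]
gripper_width: 7.9
[ 1.1606395   0.84835057 -1.57176726] [ 0.02758626 -0.41738787 -0.05727959] [-0.82091529  0.31174115  0.32178199  1.77771194 -0.11109874  1.07444969
 -0.42377481]
(array([-0.09,  0.08,  0.02]), np.float64(-64.91697442753735))
```

View pics/c16_full.png

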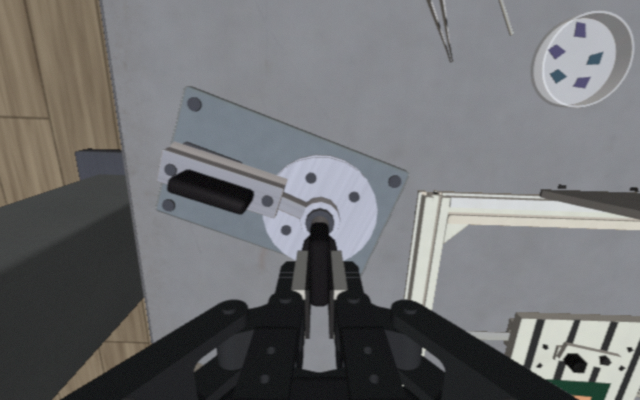

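```bash
python3 -m crank '{"linear":[[0,0,0],[0,0,0],[0,0,0],[0,0,0]],"yaw":[4,8,11,11]}'; python3 -c "
from h import *
o=get_obs();print(o['moment'],goto([505,256,86],67)[1])"
python3 -m crank '{"linear":[[0,0,0],[0,0,0]],"yaw":[4,4]}'; python3 -c "
from h import *
o=get_obs();print(o['moment'],goto([505,256,86],67)[1])"
```

```text
t: 17.7
tool_pos: [505.0, 255.3, 86.8]
eef_rot: [-1.137, 1.324, -1.321]
ft_force: [2.1, 0.2, -1.0]
gripper_width: 7.6
[-0.03962701 -0.48952375 -0.00636199] -75.80972727830748
t: 17.95
tool_pos: [505.0, 255.3, 86.8]
eef_rot: [-1.101, 1.372, -1.37]
ft_force: [1.3, -0.1, -0.6]
gripper_width: 7.6
[-0.08691648 -0.40665009  0.30109754] -79.66075323952545
```

```bash
python3 -m crank '{"linear":[[0,0,0],[0,0,0],[0,0,0]],"yaw":[2,4,4]}'
python3 - <<'E'
from h import *
o=get_obs();print(o['moment'],goto([505,256,86],67)[1])
snap("wrist","c17")
E
```

```text
t: 18.32
tool_pos: [504.9, 255.2, 86.8]
eef_rot: [-1.063, 1.421, -1.42]
ft_force: [0.5, -1.9, 0.8]
gripper_width: 7.9
[-0.34239648 -0.19034318  0.97946357] -83.63830173279253
```

View pics/c17_full.png

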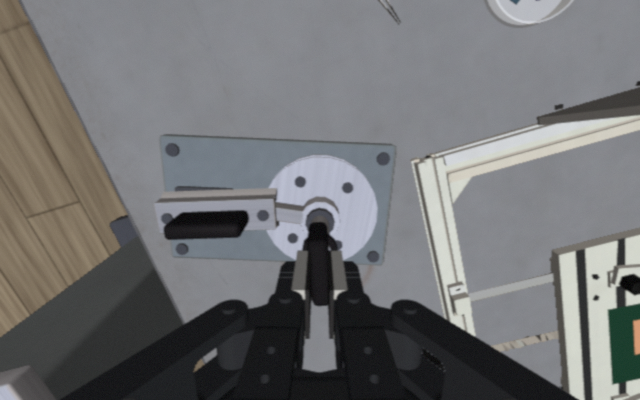

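```bash
python3 -m crank '{"linear":[[0,0,0],[0,0,0]],"yaw":[-2.5,-2.5]}';python3 -c "
from h import *
o=get_obs();print(o['moment'],goto([505,256,86],67)[1])"
python3 -m crank '{"linear":[[0,0,0],[0,0,0],[0,0,0],[0,0,0],[0,-2,0],[0,-5,0],[0,-6.5,0],[0,-6.5,0]],"yaw":[0,0,0,0,0,0,0,0]}' 1;python3 - <<'E'
from h import *
c,im=snap("wrist","c18")
print(goto([441.5,279,150],70.8)[:2])
E
```

```text
t: 18.62
tool_pos: [505.0, 255.2, 86.8]
eef_rot: [-1.087, 1.39, -1.389]
ft_force: [0.9, -0.3, -0.2]
gripper_width: 7.9
[-0.1473835  -0.2994941   0.55817762] -81.11750349245574
t: 19.62
tool_pos: [505.7, 255.7, 152.5]
eef_rot: [-1.085, 1.39, -1.388]
ft_force: [0.1, -0.3, -0.7]
gripper_width: 85.5
(array([-0.73,  0.16, -6.74]), np.float64(-84.90541226875196))
```

View pics/c18_full.png

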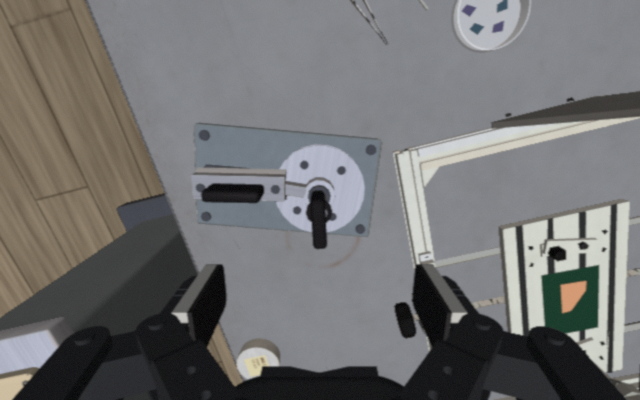

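```bash
python3 -m crank '{"linear":[[0,0,-1],[-0.2,0,-2],[-0.4,0,-3],[-0.5,0,-4],[-0.6,0,-5],[-0.7,0,-6],[-0.7,0,-6.7],[-0.7,0,-6.7],[-0.7,0,-6.7],[-0.7,0,-6.7],[-0.7,0,-6.7]],"yaw":[-10,-20,-30,-40,-50,-60,-70,-80,-85,-85,-85]}';python3 - <<'E'
from h import *
c,im=snap("wrist","c19")
cv2.imwrite("pics/c19z.png",cv2.resize(im[130:350,220:420],None,fx=2.7,fy=2.7,interpolation=cv2.INTER_CUBIC))
print(goto([441.6,279.1,53],70.8)[:2],get_obs()["tool_pos"])
E
```

```text
t: 21.05
tool_pos: [441.6, 278.3, 150.9]
eef_rot: [-1.558, 0.267, -0.26]
ft_force: [0.1, 0.1, 0.6]
gripper_width: 85.4
(array([0.01, 9.81, 0.1 ]), np.float64(-0.004234683820811824)) [441.67098654 278.43559712 151.07119982]
```

View pics/c19z.png

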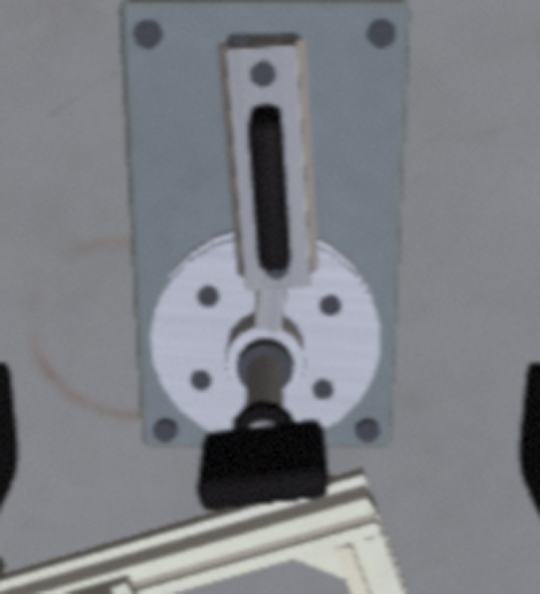

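Run:
```python
from h import *
c=np.load("pics/c19.npy",allow_pickle=True).item()
P=lambda x,y,z:onz(c,x/2.7+220,y/2.7+130,z)
az=lambda v:np.degrees(np.arctan2(v[1],v[0]))
a,b=P(262,45,48),P(277,285,48);print((a+b)/2,np.linalg.norm(a-b),az(b-a))
a,b=P(266,112,76),P(275,268,76);print((a+b)/2,az(b-a))
a,b=P(205,430,116),P(320,423,116);print("wing edge",az(b-a))
a,b=P(213,508,116),P(325,495,116);print("wing edge",np.linalg.norm(a-b),az(b-a))
```

```text
[439.40909466 281.39144451  48.        ] 79.3498146625793 -15.693699527605508
[438.35136331 282.02281269  76.        ] -15.967577867933588
wing edge 74.90680013423307
wing edge 30.544926307122275 78.73130683377909
```

Run:
```python
from h import *
print(goto([440,281,53],74.2)[:2])
```

```text
(array([-0.21,  9.81,  0.23]), np.float64(-3.4042346838208175))
```

```bash
python3 -m crank '{"linear":[[-0.2,3,0.23],[-0.2,6,0.23],[-0.2,9,0.23],[-0.2,9.7,0.23],[-0.2,9.75,0.23],[-0.2,9.75,0.23]],"yaw":[-3.4,-3.4,-3.4,-3.4,-3.4,-3.4]}'; python3 -m crank '{"linear":[[0,0,0],[0,0,0],[0,0,0],[0,0,0],[0,0,0],[0,0,0]],"yaw":[0,0,0,0,0,0]}' -1 60;python3 -m crank '{"linear":[[0,-0.5,0],[0,-1,0],[0,-1.5,0],[0,-2.5,0],[0,-2.5,0]],"yaw":[0,0,0,0,0]}'
python3 - <<'E'
from h import *
c,im=snap("wrist","c20")
E
```

```text
t: 21.85
tool_pos: [440.8, 281.5, 54.8]
eef_rot: [-1.562, 0.219, -0.214]
ft_force: [0.3, 0.1, 0.2]
gripper_width: 85.4
t: 22.6
tool_pos: [440.7, 281.5, 54.7]
eef_rot: [-1.562, 0.219, -0.214]
ft_force: [0.3, 0.2, 0.0]
gripper_width: 0.1
t: 23.22
tool_pos: [441.4, 281.9, 80.8]
eef_rot: [-1.56, 0.218, -0.215]
ft_force: [-0.5, -0.1, 0.3]
gripper_width: -0.2
```

View pics/c20_full.png

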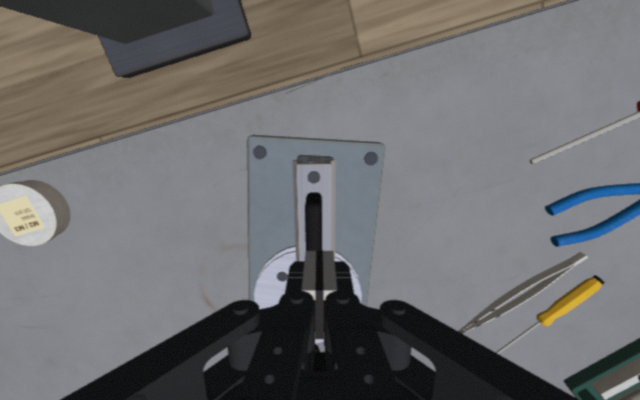

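```bash
python3 -m crank '{"linear":[[0,-2,0],[0,-5,0],[0,-5,0],[0,-5,0],[0,-5,0]],"yaw":[0,0,0,0,0]}' 1
python3 - <<'E'
from h import *
c,im=snap("wrist","c21")
cv2.imwrite("pics/c21z.png",cv2.resize(im[130:350,220:420],None,fx=2.7,fy=2.7,interpolation=cv2.INTER_CUBIC))
E
```

```text
t: 23.9
tool_pos: [440.7, 281.4, 129.2]
eef_rot: [-1.562, 0.22, -0.214]
ft_force: [0.2, -0.3, -1.0]
gripper_width: 85.5
```

View pics/c21z.png

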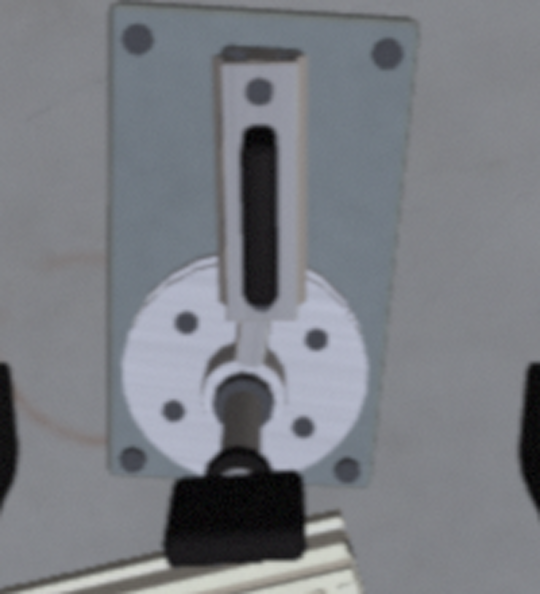

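Run:
```python
from h import *
c=np.load("pics/c21.npy",allow_pickle=True).item()
P=lambda x,y,z:onz(c,x/2.7+220,y/2.7+130,z)
az=lambda v:np.degrees(np.arctan2(v[1],v[0]))
a,b=P(260,62,48),P(261.5,320,48);m=(a+b)/2;print(m,np.linalg.norm(a-b),az(b-a))
a,b=P(258.5,135,76),P(261,303,76);print((a+b)/2,az(b-a))
print(goto([439.8,281.4,50],74)[:2])
```

```text
[439.95308845 281.22976361  48.        ] 79.80470869912125 -15.595558023179649
[438.09482406 281.75139261  76.        ] -15.126676707720573
(array([-0.07,  7.93, -0.01]), np.float64(0.1736224488311251))
```

```bash
python3 -m crank '{"linear":[[-0.07,3,0],[-0.07,6,0],[-0.07,7.5,0],[-0.07,8.05,0],[-0.07,8.05,0],[-0.07,8.05,0]],"yaw":[0,0,0,0,0,0]}'; python3 -m crank '{"linear":[[0,0,0],[0,0,0],[0,0,0],[0,0,0],[0,0,0],[0,0,0]],"yaw":[0,0,0,0,0,0]}' -1 50
```

```text
t: 24.7
tool_pos: [440.4, 281.9, 49.8]
eef_rot: [-1.561, 0.219, -0.215]
ft_force: [0.1, -0.2, -0.7]
gripper_width: 85.3
t: 25.45
tool_pos: [440.3, 281.8, 49.9]
eef_rot: [-1.561, 0.219, -0.215]
ft_force: [-0.6, -1.9, 3.5]
gripper_width: 7.7
```

```bash
python3 -m crank '{"linear":[[0,-0.5,0],[0,-1,0],[0,-2,0],[0,-4,0],[0,-7,0],[0,-10,0],[0,-10,0]],"yaw":[0,0,0,0,0,0,0]}';python3 - <<'E'
from h import *
c,im=snap("wrist","c22")
print(goto([480,-155,160],96.6)[:2])
E
```

```text
t: 26.32
tool_pos: [441.9, 282.8, 152.6]
eef_rot: [-1.558, 0.216, -0.217]
ft_force: [-0.8, 0.8, -1.7]
gripper_width: 7.8
(array([ 15.67,  -0.94, -41.01]), np.float64(-22.42927781448759))
```

View pics/c22_full.png

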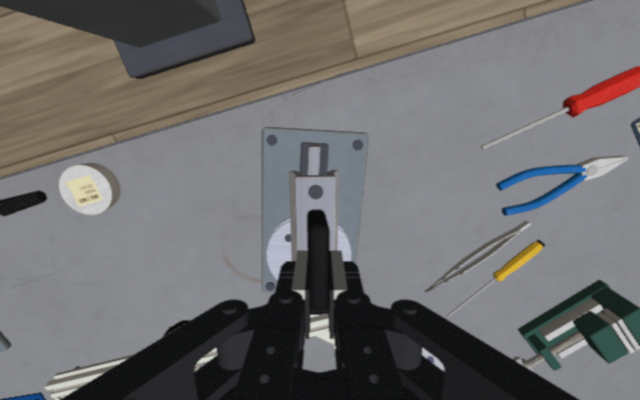

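```bash
python3 -m crank '{"linear":[[1.5,-0.5,-4],[3,-1,-9],[5,-1,-14],[7,-1,-19],[9,-1,-24],[11,-1,-29],[13,-1,-34],[15,-1,-39],[15.7,-1,-41],[15.7,-1,-41],[15.7,-1,-41]],"yaw":[-2,-4,-7,-10,-13,-16,-19,-22,-22.4,-22.4,-22.4]}';python3 - <<'E'
from h import *
c,im=snap("wrist","c23")
print(get_obs()["joints"],goto([480,-155,160],96.6)[:2])
cv2.imwrite("pics/c23z.png",cv2.resize(im[100:280,230:410],None,fx=3.3,fy=3.3,interpolation=cv2.INTER_CUBIC))
E
```

```text
t: 27.75
tool_pos: [480.0, -153.8, 159.9]
eef_rot: [-1.568, -0.089, 0.093]
ft_force: [-0.3, 1.2, -2.9]
gripper_width: 7.9
[-0.34633188  0.09876902  0.60537229  1.86748714 -0.06091153  1.19564605
  1.96635601] (array([-0.03,  0.01, -0.14]), np.float64(0.06550637918483915))
```

View pics/c23_full.png

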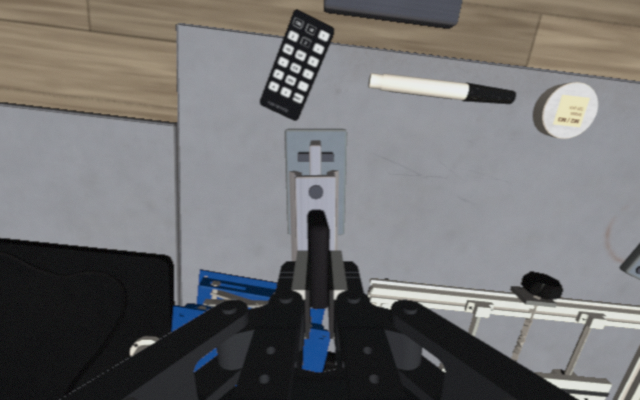

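View pics/c23z.png

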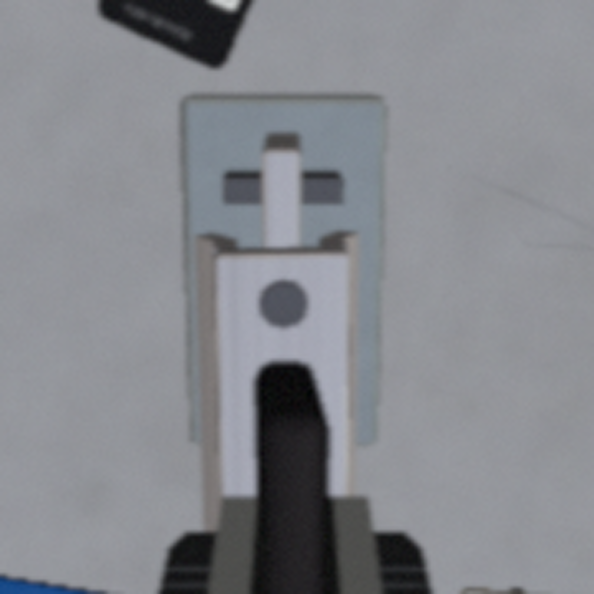

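Run:
```python
from h import *
c=np.load("pics/c23.npy",allow_pickle=True).item()
p,r=pose();zb=p[2]-19.9+18
P=lambda x,y,z:r.inv().apply(onz(c,x/3.3+230,y/3.3+100,z)-p)
for n,q in [("rail out",(282,150,50)),("rail",(281.5,245,50)),("brace end",(283,253,zb)),("screw",(283,303,zb)),("footL",(183,98,10)),("footR",(384,97,10)),("footL2",(193,440,10)),("footR2",(375,440,10)),("brL",(217,253,zb)),("brR",(349,253,zb)),("brL2",(218,480,zb)),("brR2",(351,480,zb))]: print(n,P(*q).round(1))
```

```text
rail out [-41.8 110.1  -1.6]
rail [-17.1 110.1  -1.8]
brace end [-39.6   2.   -0.3]
screw [-31.3   2.   -0.4]
footL [-51.5 150.1 -30.5]
footR [-51.8 150.2  27.5]
footL2 [ 55.1 149.9 -30.7]
footR2 [ 55.2 150.   27.4]
brL [-39.6   2.  -10.9]
brR [-39.6   2.   10.2]
brL2 [  0.1   1.9 -11.6]
brR2 [ 0.1  1.9 11.2]
```

```bash
python3 -m crank '{"linear":[[0.15,2,-0.1],[0.25,5,-0.13],[0.25,6.8,-0.13],[0.25,6.8,-0.13],[0.25,6.8,-0.13]],"yaw":[0,0,0,0,0]}';python3 - <<'E'
from h import *
c,im=snap("wrist","c24")
cv2.imwrite("pics/c24z.png",cv2.resize(im[100:280,230:410],None,fx=3.3,fy=3.3,interpolation=cv2.INTER_CUBIC))
E
```

```text
t: 28.42
tool_pos: [483.1, -154.0, 92.8]
eef_rot: [-1.568, -0.091, 0.093]
ft_force: [0.4, 0.1, -2.1]
gripper_width: 7.6
```

View pics/c24z.png

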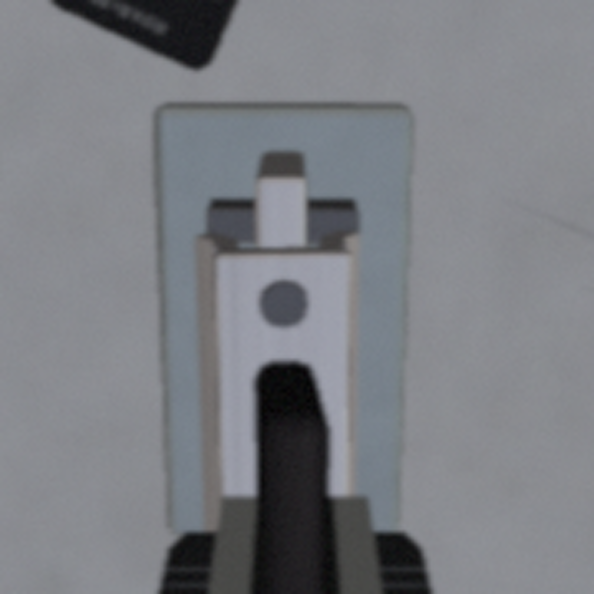

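Run:
```python
from h import *
c=np.load("pics/c24.npy",allow_pickle=True).item()
p,r=pose();zb=p[2]-19.9+18
P=lambda x,y,z:r.inv().apply(onz(c,x/3.3+230,y/3.3+100,z)-p)
for n,q in [("rail out",(281.5,178,50)),("rail",(282,245,50)),("brace end",(283,253,zb)),("screw",(283,303,zb)),("footL",(157,103,10)),("footR",(411,103,10)),("footL2",(168,527,10)),("footR2",(401,527,10))]: print(n,P(*q).round(1))
```

```text
rail out [-45.1  43.   -0.6]
rail [-31.8  43.   -0.5]
brace end [-39.6   1.9   0. ]
screw [-31.3   1.9   0. ]
footL [-55.9  83.  -29.3]
footR [-56.   83.1  28.5]
footL2 [ 51.2  82.9 -30.5]
footR2 [51.2 83.  29.6]
```

```bash
python3 -m crank '{"linear":[[-0.07,1,-0.05],[-0.07,2,-0.05],[-0.07,2.5,-0.05],[-0.07,3,-0.05],[-0.07,3.4,-0.05],[-0.07,3.6,-0.05],[-0.07,3.6,-0.05]],"yaw":[0,0,0,0,0,0,0]}';python3 - <<'E'
from h import *
c,im=snap("wrist","c25")
cv2.imwrite("pics/c25z.png",cv2.resize(im[100:280,230:410],None,fx=3.3,fy=3.3,interpolation=cv2.INTER_CUBIC))
E
```

```text
t: 29.35
tool_pos: [482.8, -155.2, 57.8]
eef_rot: [-1.568, -0.091, 0.091]
ft_force: [-4.2, -0.7, 9.1]
gripper_width: 8.0
```

View pics/c25z.png

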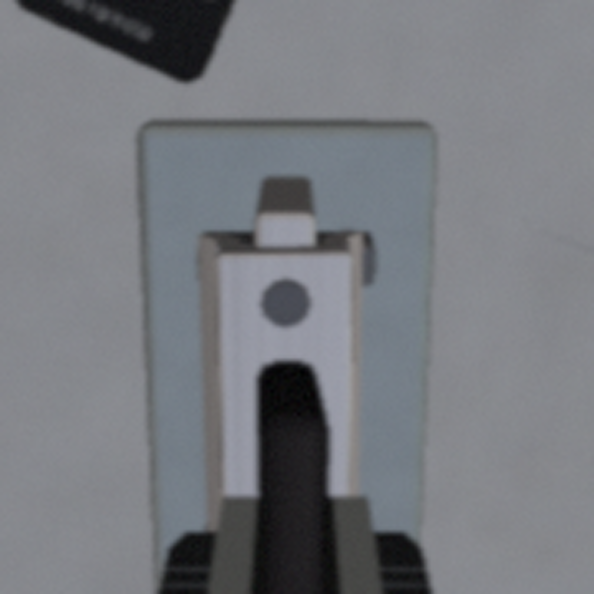

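```bash
python3 -m crank '{"linear":[[0,0,0],[0,0,0],[0,0,0],[0,0,0],[0,-2,0],[0,-5,0],[0,-9,0],[0,-9,0],[0,-9,0]],"yaw":[0,0,0,0,0,0,0,0,0]}' 1;python3 - <<'E'
from h import *
c,im=snap("wrist","c26")
cv2.imwrite("pics/c26z.png",cv2.resize(im[100:300,220:420],None,fx=3,fy=3,interpolation=cv2.INTER_CUBIC))
E
```

```text
t: 30.52
tool_pos: [482.6, -155.1, 147.3]
eef_rot: [-1.567, -0.091, 0.092]
ft_force: [-0.0, -0.1, 0.3]
gripper_width: 85.3
```

View pics/c26z.png

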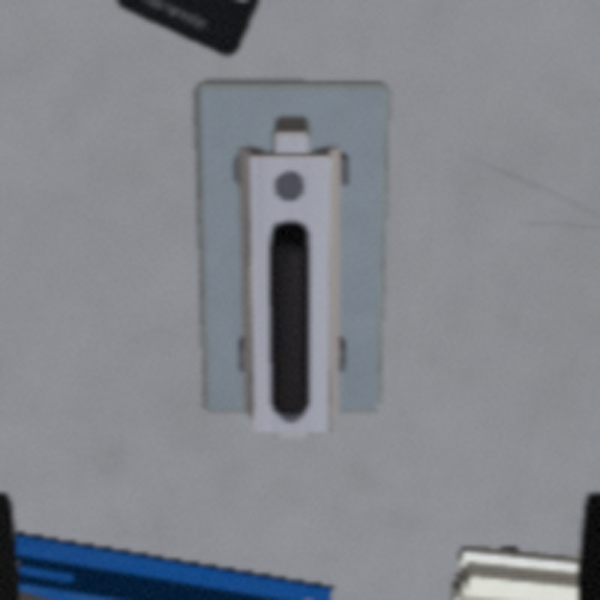

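Run:
```python
from h import *
c=np.load("pics/c26.npy",allow_pickle=True).item()
p,r=pose()
P=lambda x,y,z:r.inv().apply(onz(c,x/3+220,y/3+100,z)-p)
for n,q in [("rail a",(292,132,50)),("rail b",(292,437,50)),("br a",(289,156,56)),("br b",(291,432,56)),("footA",(292,84,10)),("footB",(292,410,10)),("feet?",(343,168,12)),("feet2",(343,353,12))]: print(n,P(*q).round(1))
```

```text
rail a [-44.   96.9   0.2]
rail b [45.5 96.8  0.2]
br a [-38.4  90.9  -0.5]
br b [41.2 90.8 -0.1]
footA [-5.330e+01  1.369e+02  1.000e-01]
footB [ 54.3 136.8  -0. ]
feet? [-28.  134.9  15.9]
feet2 [ 33.  134.8  16.8]
```

```bash
python3 -m crank '{"linear":[[0,-3,0],[0,-6,0],[0,-6,0],[0,-6,0]],"yaw":[0,0,0,0]}';python3 - <<'E'
from h import *
c,im=snap("scene","d1"); c2,t=snap("top","d2")
a=cv2.resize(im[150:350,210:420],None,fx=2.9,fy=2.9,interpolation=cv2.INTER_CUBIC)
cv2.imwrite("pics/d1z.png",a)
cv2.imwrite("pics/d2z.png",cv2.resize(t[170:280,220:430],None,fx=3.8,fy=3.8,interpolation=cv2.INTER_CUBIC))
E
```

```text
t: 31.08
tool_pos: [481.8, -155.0, 205.6]
eef_rot: [-1.567, -0.089, 0.094]
ft_force: [-0.3, -0.1, -1.3]
gripper_width: 85.3
```

View pics/d1z.png

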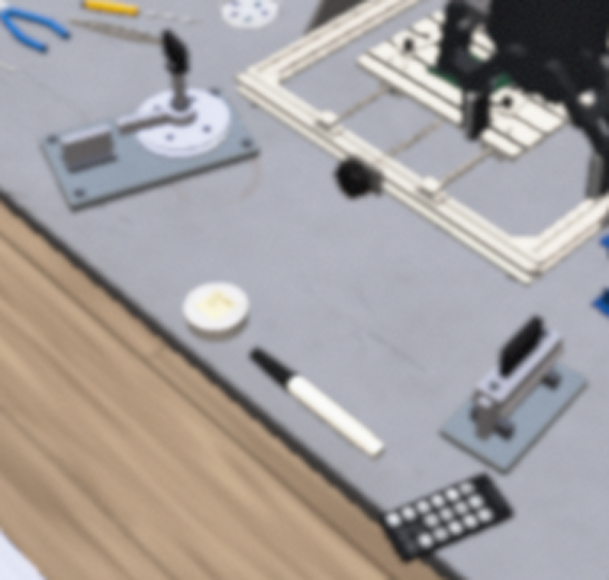

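View pics/d2z.png

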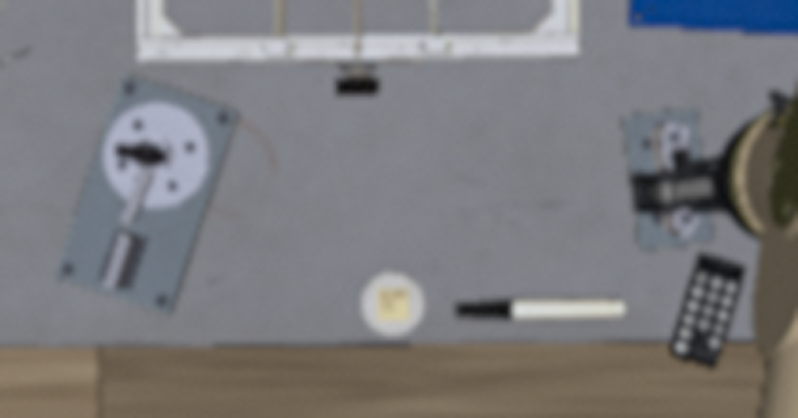

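```bash
python3 -c "
from bench import *
print(close_job())"
```

```text
the job is handed in; nothing more can be done
None
```

The job is done and handed in at about 31 s of the 67 s allowed. I turned the rotor by its knob until the arm lined up with the rail. Then I set the brace over both, turned the knob clockwise to its stop, and parked the brace on its stand.

**Last checks**
- **Knob:** It turned about 77–80° (1.35 rad is 77°). At the stop the torque rose to 0.98 N m, and it was still 0.56 N m just before I let go.
- **Brace on the stand:** It is about 0.7 mm off the middle of the rail, 0.5 mm or less off sideways, and turned by about 0.3°. Its height when set down matched the fully seated value to 0.1 mm.
- **Other things on the desk:** They look unmoved in the final scene and top pictures.
- **Gripper:** It is open and clear of everything, about 200 mm above the desk.

**What went wrong or disagreed**
- **Missed grasp:** My first attempt to pick the brace back off the spinner closed about 2 mm too high and caught nothing. The brace stayed in place, and a second grasp about 5 mm lower held.
- **Brace shift while tightening:** The tightening torque turned the brace about 3.5° in its play on the bars. It still lifted off cleanly.
- **Rotor alignment after tightening:** The tightening also took up the rotor's play, so its arm may now sit up to about 3° off the rail line. I only saw this in the brace's position and did not measure the arm again.

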